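# Find the heavy side of a wooden wheel on the balancing stand

### The arm

A 6-joint arm with a two-finger parallel gripper is mounted at the origin on the work surface. World frame = base frame: x ahead of the robot, y to its left, z up, the work surface at z = 0. Lengths are in mm, angles in rad, forces in N, time in s.
With the tool pointing down it reaches from about 325 to 775 mm from the base axis. Payload 5.5 kg.
Tool frame: the origin (TCP) lies midway between the tips of the shut fingers; the grasp point (between the pads) lies 19 mm behind it; z points along the fingers, y is the line along which they close (so a half turn about z gives the same grasp; the last joint's range is limited). The gripper opens to 85 mm and grips with 20 to 120 N. Pads are 22 mm wide; open, the fingers measure 114 mm over their backs; the gripper's body (76 mm by 85 mm) begins 54 mm behind the grasp point. The pads swing forward as they close: fully open they stand 13 mm farther back than shut.
Start: joints at [-1.237, 0.091, 1.231, -0, 1.82, -0.057], TCP at [228.558, -554.777, 231.275] pointing down, gripper open.
Joint ranges: [-2.87, 2.87], [-0.86, 2.18], [0.17, 2.46], [-1.51, 4.65], [0.06, 2.69], [-2.65, 2.65]. Speed limits (rad/s): [2.57, 2.57, 3.01, 3.14, 3.14, 3.14].

### API

Orientations are given as a unit quaternion [w, x, y, z].
In Python, from workcell import robot gives the robot as it stands.
- The arm moves only by the shell command python3 -m creep 'ROWS'. ROWS is a JSON object of lists of equal length, an entry for each row: "grip": the gripper command: -1 is shut, 1 is fully open, values between are in proportion; "linear": the shift along the tool's x, y, z in m, a list of three; "twist": the turn about the tool's z in rad. In form: {"grip": [grip, ...], "linear": [[dx, dy, dz], ...], "twist": [twist, ...]}. A call has exactly 10 rows; each row shifts and turns the commanded pose from where the row before left it, along the tool's axes as they then stand; what a row does not reach is not made up. A row lasts 1/8 s, in which the tool goes at most 62.5 mm and 10.7 degrees, less where a joint would pass 70% of its speed; a pose out of reach is approached as far as the arm can. A call is refused whole if a number of a shift passes 0.0625 or a number of a turn 0.188, either way. A call with a gripper value outside its range is refused whole. The fingers move at their own pace and stop on an object; the grip force is fixed at half the most. Time passes only in rows, so rows that do not move let the fingers close, or fill a call up. It gives the time, the measured TCP pose, the force, the opening and the grip force at its end, in the units of the state.
- robot.get_state(): the state, without advancing time (a new reading comes with each control period).
- robot.grab_frame(name): name is "scene" or "top"; returns a dict with "frame" (480x640x3 uint8, red, green, blue), "fovy" (degrees; the focal length in pixels is half the picture's height over the tangent of half this angle, whatever the lens; pixels are square), "cx", "cy" (the principal point, pixels), "world_to_cam" (4x4, takes a point from world to camera coordinates). Camera axes: x right, y up, looking along -z (the intrinsics and any distortion apply to the point x, -y, -z); pixel columns grow to the right and rows downward; lengths in mm; the calibration is good to about 2 mm. A picture is of the moment at which its call begins. There is no depth.
- robot.sign_off(): hands the job in; it is judged then, once.
Trained networks look in the newest picture that a camera, given by its name, has taken for a name from the list of things; names that differ only in an ending like _2 or _b are one class to them, and where a whole thing is asked for, a point or a joint stands for the part that bears it (a point fixed in the world has none). Each returns a list of dicts, best first, with "conf" (0 to 1); they miss things now and then, are a little off and sometimes report something else, mostly with a low value. They report only what shows in the picture. A call takes as long as a camera call.
- robot.spot_in(query, camera): "centre" ([x, y, z] in mm, in world coordinates, good to about 4 mm: the middle of the surface that is visible of it).
- robot.landmark_of(query, camera): "centre" ([x, y, z] in mm, in world coordinates, good to about 4 mm: a listed point, or the origin of a listed thing).
The state is a dict: "time": time; "q": joint angles; "qd": joint speeds; "tau": joint torques, N m; "tool_pos": TCP position; "orientation": TCP orientation; "wrist_force": force on the tool from outside, world axes, zero at the start; "wrist_torque": the same for the moment, N m; "opening": finger opening in mm; "finger_force": force on a finger pad.
Only numpy, scipy, OpenCV 4.12 (cv2) and the standard library are available. Lean on these libraries where they do the work, as an engineer would, in place of code of your own. Each camera call takes 0.05 s, during which the arm holds its last target. There are 200 camera calls.

### The job

Push the balancing stand's carriage, with the wheel on it, fully home away from you until its spring catch snaps in. Then turn the wheel round by its handle, feel where its heavy side is (a slug is hidden in the rim: hard to turn while it climbs, easy while it sinks), and bring the heavy side straight down. Finish while still holding the handle there, keep still, and leave the other things on the bench where they are.

Things in the scene. Friction and masses are not known exactly. Their poses are not given: they have to be found in the camera images.
- stand: Balancing stand, fixed to the bench: plywood base 260 (x) x 160 (y) x 14 mm (middle 20 mm beyond the origin along x), two steel rails along x, stop plate at the far end. Origin: at bench height on the centre line, below the wheel's middle plane at carriage value 0; z up, x points away from the robot (yawed up to about 0.3 rad), along the slide and the wheel's axle.
- carriage (a joint): Position (m) of the aluminium carriage (plate 120 x 130 mm, top 42 mm above the bench) bearing the wheel; grows along the stand's +x, 0 to 0.070 (end stop). Sliding friction about 2.5 N; a spring catch is pushed past at 0.057 to 0.064 (about 13 N in all), then the carriage stays at 0.069 to 0.070. It can be pushed home by holding the wheel's handle and pushing along.
- axle (a point): Point on the wheel's axle line, 155 mm above the bench, 78 mm in front (robot's side) of the wheel's middle plane: the centre of the circle, radius 60 mm, that the middle of the handle describes. Moves with the carriage; axes as stand.
- wheel (a joint): Turn (rad) of the wheel about the stand's +x axis, unlimited: 0 = handle straight above the axle, positive = clockwise as seen from the robot. The handle's middle lies at y = -60 sin(q), z = +60 cos(q) mm from axle in the stand's axes. Tells nothing of where the heavy side is: that differs every time.
- wheel_mid (a point): Centre of the spoked wooden wheel (196 mm across, rim 26 mm thick). An unseen slug of about 0.25 kg sits in the rim, 84 mm from the axle, anywhere round it; all else is balanced. Bearing friction (0.26 N m at all angles) just outdoes the slug (under 0.24 N m): left alone the wheel stays put. Turning, the handle needs up to 9 N while the slug climbs, 1 N while it sinks; held still, it bears the slug's pull.
- handle_mid (a point): Middle of the wheel's handle: a dark wooden sleeve 22 mm across (27 mm at its end collars), 70 mm long, lying level along the stand's x on the robot's side of the wheel, 30 mm clear of it. The sleeve spins freely on its pin, so it can be held tight while the wheel is turned. Its orientation spins: use the position.
- handle: The same sleeve as a body; origin at its middle.
- sanding_block: Bystander: cork sanding block 90 x 45 x 32 mm. Origin: centre of its underside.
- glue_pot: Bystander: white round pot, 60 mm across, 55 mm high. Origin: centre of its underside.
- bridge_blank: Bystander: wooden bar 110 x 30 x 20 mm. Origin: centre of its underside.
- drum_rim: Bystander: wooden drum rim, ring 150 mm across, 45 mm high. Origin: centre of its underside.
- screwdriver: Bystander: screwdriver lying flat.
- oil_bottle: Bystander: bottle 52 mm across, 120 mm high. Origin: centre of its underside.
- offcut: Bystander: dark wooden offcut 60 x 40 x 20 mm. Origin: centre of its underside.

How it is judged (in metres and radians):
On the way, in this order (a step that is already met when the one before it is completed fails the run):
1. the carriage is home behind its spring catch (value of joint carriage above 0.0675 m), for 0.3 s.
2. the handle is held with the wheel's heavy side down (value of joint carriage above 0.0675 m and z of slug in the frame of stand below 0.0748 m and contact force between the fingers and handle above 1 N), for 0.3 s.
At the end, for the whole second after the job is handed in: The carriage is home (joint above 0.0675 m), the hidden slug is within about 17 degrees (0.3 rad) of straight below the axle, the fingers hold the handle (more than 1 N of contact) and the wheel is still (under 0.05 rad/s) (all of step 2 and velocity of joint wheel between -0.05 and 0.05 rad/s); the arm keeps its last pose, push and grip.
It fails at once if another thing on the bench is disturbed (moved over 30 mm) (distance of any of sanding_block, glue_pot, bridge_blank, drum_rim, screwdriver, oil_bottle, offcut from where it was at the start of the episode above 0.03 m).
It also fails if it takes over 70 s, if anything falls off the work surface, if the arm or the gripper's body presses on something with over 40 N, if the wrist force passes 120 N, or if a joint passes its speed limit or range.

## Working session

There is one attempt and no reset: what is moved stays moved. The work goes in short steps, Python scripts to look and compute and a shell command to move; the robot and the scene stay as the last step left them, time stands still between calls to the robot, and variables do not carry over. Pictures are saved under pics/ and viewed, at most 10 in all, crops included, and the job is handed in when it is done.

```bash
mkdir -p pics; cat > h.py <<'E'
from workcell import robot
import numpy as np, cv2
def snap(cam,fn):
    f=robot.grab_frame(cam); cv2.imwrite('pics/'+fn,cv2.cvtColor(f['frame'],cv2.COLOR_RGB2BGR)); return f
E
python3 - <<'E'
from h import *
for c in ['scene','top']:
    f=snap(c,c+'1.png'); print(c,f['fovy'],f['cx'],f['cy'],{k:v for k,v in f.items() if k not in('frame','world_to_cam')}); print(np.round(f['world_to_cam'],3).tolist())
    for n in ['stand','axle','wheel_mid','handle_mid','oil_bottle','glue_pot','drum_rim','sanding_block','bridge_blank','screwdriver','offcut']:
        print(n,[(np.round(d['centre']).tolist(),round(d['conf'],2)) for d in robot.landmark_of(n,c)[:2]])
s=robot.get_state();print(s)
E
```

```text
scene 53.466861600081394 316.31047667701915 240.23904092896424 {'fovy': 53.466861600081394, 'cx': 316.31047667701915, 'cy': 240.23904092896424}
[[0.661, 0.75, 0.018, -384.773], [-0.571, 0.487, 0.661, 207.047], [0.487, -0.447, 0.75, -1375.122], [0.0, 0.0, 0.0, 1.0]]
stand [([593.0, -40.0, -1.0], 0.69)]
axle []
wheel_mid [([599.0, -42.0, 156.0], 0.89), ([512.0, -175.0, 2.0], 0.3)]
handle_mid [([516.0, -74.0, 203.0], 0.91)]
oil_bottle [([583.0, -352.0, -2.0], 0.8), ([586.0, 406.0, 1.0], 0.38)]
glue_pot [([692.0, -202.0, -1.0], 0.64)]
drum_rim [([586.0, 405.0, 2.0], 0.62)]
sanding_block [([586.0, 100.0, -3.0], 0.67)]
bridge_blank [([512.0, -174.0, 1.0], 0.9), ([691.0, -203.0, -3.0], 0.7)]
screwdriver [([447.0, -380.0, 1.0], 0.63)]
offcut [([395.0, 321.0, 5.0], 0.7)]
top 57.51062658261461 313.274739268456 249.61166218652676 {'fovy': 57.51062658261461, 'cx': 313.274739268456, 'cy': 249.61166218652676}
[[-0.014, -0.999, -0.031, 38.178], [0.989, -0.018, 0.147, -588.748], [-0.148, -0.028, 0.989, -1071.758], [0.0, 0.0, 0.0, 1.0]]
stand [([588.0, -41.0, 4.0], 0.88), ([523.0, -45.0, 154.0], 0.66
[... 502 characters left out ...]
0.34)]
{'time': 1.2, 'q': array([-1.23667089e+00,  9.10800257e-02,  1.23069520e+00,  2.67815588e-05,
        1.81981312e+00, -5.67104312e-02]), 'qd': array([-0.0005684 , -0.00032098,  0.00036348, -0.00059584, -0.00109715,
       -0.0013641 ]), 'tau': array([-1.26422281e-03, -4.58481967e+01, -4.18096554e+01, -2.77969830e-04,
        1.15900668e-03, -9.61608947e-06]), 'tool_pos': array([ 228.5807746 , -554.76343017,  231.28989582]), 'orientation': array([3.43320233e-07, 9.80965961e-01, 1.94179769e-01, 1.31515183e-05]), 'wrist_force': array([ 0.61105397, -0.33089609, -0.08595322]), 'wrist_torque': array([-0.00908343, -0.01223391,  0.00572594]), 'finger_force': 0.0, 'opening': 85.41038420777889}
```

View pics/scene1.png

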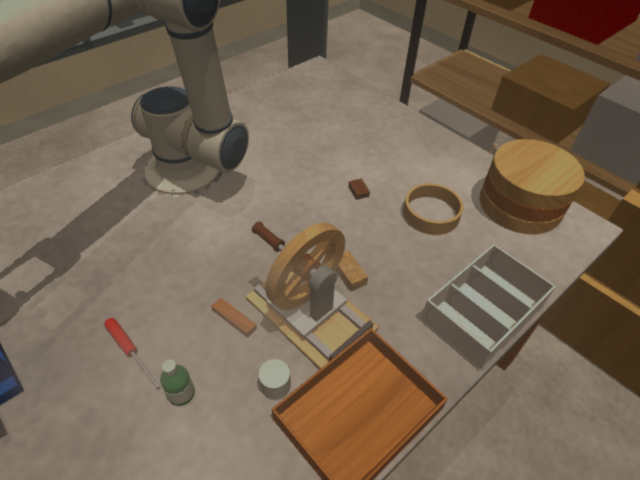

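View pics/top1.png

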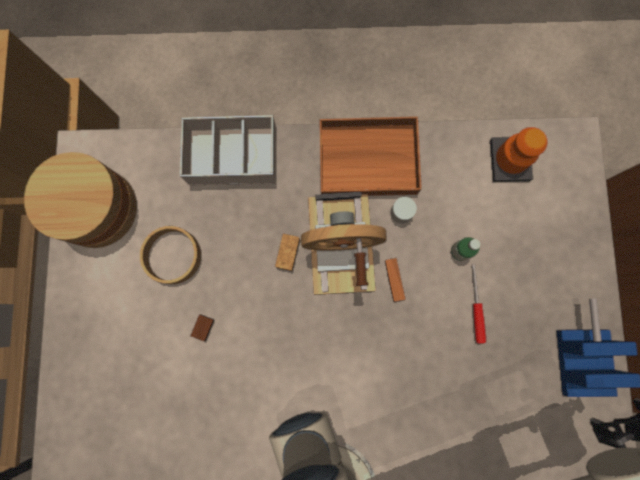

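```bash
cat >> h.py <<'E'
def ray(f,u,v,z):
    F=240/np.tan(np.radians(f['fovy']/2)); T=np.array(f['world_to_cam'])
    d=T[:3,:3].T@np.array([(u-f['cx'])/F,-(v-f['cy'])/F,-1]); c=-T[:3,:3].T@T[:3,3]
    return c+d*(z-c[2])/d[2]
E
python3 - <<'E'
from h import *
f=robot.grab_frame('top')
for p in [(310,197),(368,195),(374,292),(314,294)]: print(np.round(ray(f,*p,14),1))
im=f['frame'][180:310,280:420]
cv2.imwrite('pics/c.png',cv2.cvtColor(cv2.resize(im,None,fx=5,fy=4.6,interpolation=cv2.INTER_CUBIC),cv2.COLOR_RGB2BGR))
A=[];W=[];H=[]
for c in ['top','scene']*3:
    robot.grab_frame(c)
    for n,L in (('axle',A),('wheel_mid',W),('handle_mid',H)):
        r=robot.landmark_of(n,c)
        if r and r[0]['conf']>.6: L.append(r[0]['centre'])
for L in (A,W,H): print(len(L),np.mean(L,0).round(1),np.std(L,0).round(1))
E
```

```text
[735.9  36.5  14. ]
[ 738.  -117.9   14. ]
[ 480.7 -125.1   14. ]
[477.9  29.4  14. ]
3 [522.1 -45.  153.2] [2.8 0.8 1.6]
5 [598.8 -40.1 155.2] [1.1 1.8 1.9]
6 [520.5 -75.6 205.7] [1.7 2.4 1.1]
```

View pics/c.png

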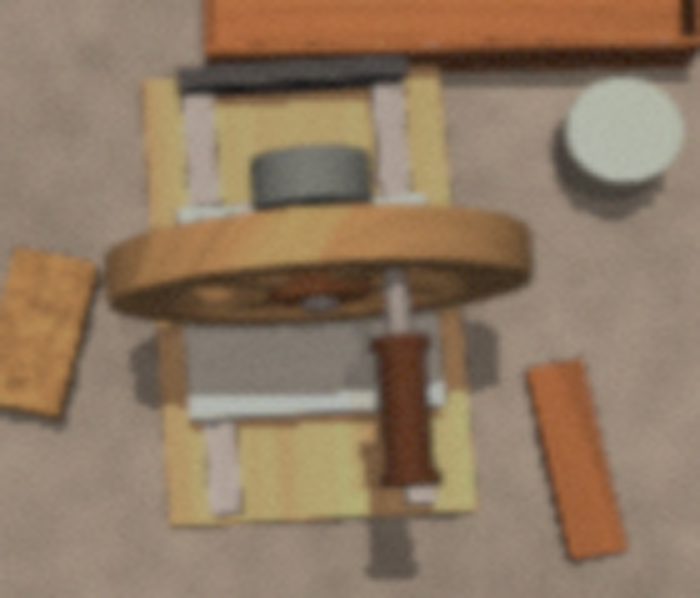

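```bash
python3 -m creep '{"grip":[1,1,1,1,1,1,1,1,1,1],"linear":[[0,0,-0.035],[0,0,-0.035],[0.034,-0.05,0],[0.034,-0.05,0],[0.034,-0.05,0],[0.034,-0.05,0],[0.034,-0.05,0],[0.034,-0.05,0],[0.034,-0.05,0],[0.034,-0.05,0]],"twist":[0.17,0.17,0,0,0,0,0,0,0,0]}'
```

```text
time: 3.7
tool_pos: [480.6, -139.6, 301.5]
orientation: [0.0, 1.0, 0.025, 0.0]
wrist_force: [0.7, -0.4, 0.4]
opening: 85.3
finger_force: 0.0
```

```bash
python3 -m creep '{"grip":[1,1,1,1,1,1,0,-0.5,-1,-1],"linear":[[0.0215,-0.031,0],[0.0215,-0.031,0],[0,0,0.04],[0,0,0.04],[0,0,0.034],[0,0,0],[0,0,0],[0,0,0],[0,0,0],[0,0,0]],"twist":[0,0,0,0,0,0,0,0,0,0]}'
python3 - <<'E'
from h import *
snap('scene','s2.png');r=robot.landmark_of('handle_mid','scene');print(r[:1]);s=robot.get_state();print(s['tool_pos'],s['wrist_force'],s['opening'])
E
```

```text
time: 4.95
tool_pos: [520.1, -77.5, 188.2]
orientation: [0.0, 1.0, 0.025, 0.001]
wrist_force: [-0.1, 0.8, 1.8]
opening: 20.3
finger_force: 58.5
[{'centre': [520.4, -72.7, 207.3], 'conf': 0.49}]
[520.05542187 -77.46717428 188.14694648] [0.9104443  0.46901552 3.95926186] 20.174226836177095
```

View pics/s2.png

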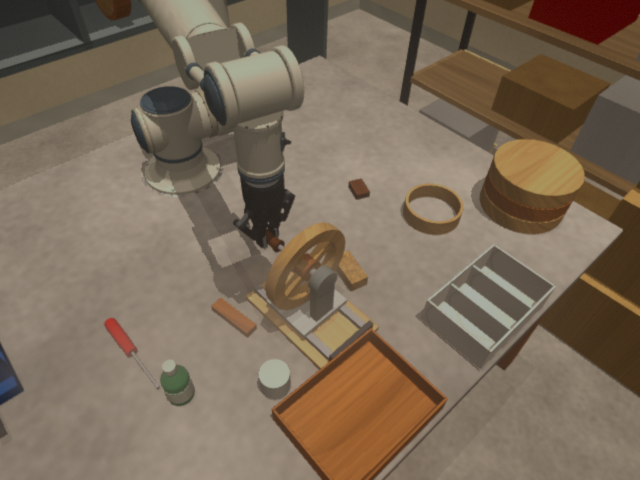

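```bash
python3 -m creep '{"grip":[-1,-1,-1,-1,-1,-1,-1,-1,-1,-1],"linear":[[0.01,0,0],[0.01,0,0],[0.01,0,0],[0.01,0,0],[0.01,0,0],[0.01,0,0],[0.01,0,0],[0.002,0,0],[0,0,0],[0,0,0]],"twist":[0,0,0,0,0,0,0,0,0,0]}'
python3 - <<'E'
from h import *
for c in ['top','scene']:
    robot.grab_frame(c)
    for n in('wheel_mid','axle','handle_mid'):print(n,[(np.round(d['centre'],1),d['conf']) for d in robot.landmark_of(n,c)[:1]])
s=robot.get_state();print(s['tool_pos'],s['wrist_force'],s['opening'])
E
```

```text
time: 6.3
tool_pos: [583.6, -76.7, 186.7]
orientation: [0.002, 1.0, 0.023, -0.011]
wrist_force: [-40.2, -9.0, 12.0]
opening: 20.3
finger_force: 60.0
wheel_mid [(array([661.2, -34.2, 154.2]), 0.95)]
axle [(array([584.5, -45.5, 154.7]), 0.65)]
handle_mid [(array([587.9, -77.5, 203.6]), 0.47)]
wheel_mid [(array([662.5, -37.3, 154.6]), 0.98)]
axle []
handle_mid [(array([581.3, -76.9, 200.9]), 0.78)]
[583.56392046 -76.69775471 186.67899634] [-40.01725044  -8.68663009  12.37041052] 20.127230183839938
```

```bash
python3 -m creep '{"grip":[-1,-1,-1,-1,-1,-1,-1,-1,-1,-1],"linear":[[-0.004,0,0],[-0.003,0,0],[0,0,0],[0,0,0],[0,0,0],[0,0,0],[0,0,0],[0,0,0],[0,0,0],[0,0,0]],"twist":[0,0,0,0,0,0,0,0,0,0]}'
cat > st.py <<'E'
from h import *
s=robot.get_state();print(round(s['time'],2),s['tool_pos'].round(1),'F',s['wrist_force'].round(1),'T',s['wrist_torque'].round(2),round(s['opening'],1))
E
python3 - <<'E'
from h import *
import st
for c in ['top','scene']*2:
    robot.grab_frame(c)
    for n in('wheel_mid','axle','handle_mid'):print(n,[(np.round(d['centre'],1),d['conf']) for d in robot.landmark_of(n,c)[:1]])
f=snap('top','t3.png'); cv2.imwrite('pics/c3.png',cv2.resize(cv2.imread('pics/t3.png')[170:310,280:420],None,fx=4,fy=4,interpolation=cv2.INTER_CUBIC))
E
```

```text
time: 7.95
tool_pos: [583.3, -76.7, 186.7]
orientation: [0.002, 1.0, 0.024, -0.002]
wrist_force: [-9.8, -9.0, 3.8]
opening: 20.3
finger_force: 59.2
7.95 [583.3 -76.7 186.7] F [-9.8 -9.   3.8] T [-1.3   1.38  0.01] 20.3
wheel_mid [(array([664. , -37.2, 156.9]), 0.71)]
axle [(array([585.3, -42.3, 154.6]), 0.58)]
handle_mid [(array([583.1, -75.7, 203.4]), 0.53)]
wheel_mid [(array([661.9, -37.6, 154.5]), 0.57)]
axle []
handle_mid [(array([579.9, -73.4, 204.8]), 0.58)]
wheel_mid [(array([663.6, -35.8, 157.6]), 0.7)]
axle [(array([584.3, -41.2, 154.8]), 0.71)]
handle_mid [(array([ 5.864e+02, -3.542e+02,  2.000e-01]), 0.67)]
wheel_mid [(array([661.7, -39.4, 152. ]), 0.86)]
axle [(array([ 512.4, -172.4,    0. ]), 0.69)]
handle_mid [(array([581.1, -74.9, 203.2]), 0.79)]
```

View pics/c3.png

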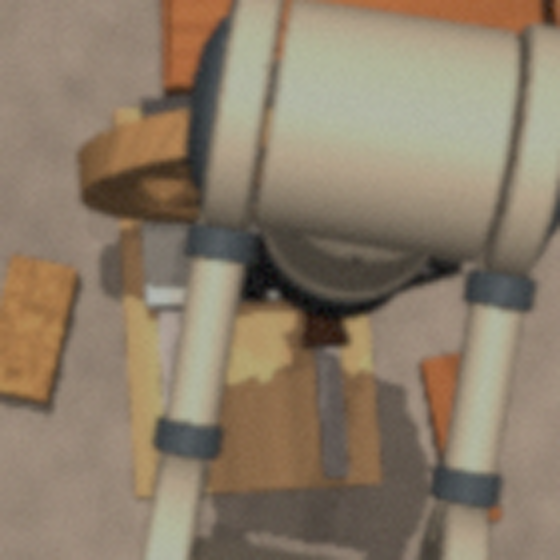

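```bash
cat > arc.py <<'E'
import numpy as np,sys
q=0.6
for k in range(10):
    a=q+np.radians(36)*np.arange(11)/10
    dy=np.diff(60*np.sin(a));dz=np.diff(-60*np.cos(a)); q=a[-1]
    print(k,round(q,3),','.join('[0,%.4f,%.4f]'%(y/1e3,z/1e3) for y,z in zip(dy,dz)))
E
cat >> st.py <<'E'
c=np.array([584,-41.5,138.]);yh=np.array([-.05,.9988,0]);d=s['tool_pos']-c
y=d@yh;z=d[2];q=np.arctan2(-y,z);F=s['wrist_force']
t=-np.cos(q)*yh+np.array([0,0,-np.sin(q)]);rad=-np.sin(q)*yh+np.array([0,0,np.cos(q)])
print('q %.3f r %.1f  Ft(resist) %.1f Frad %.1f Fx %.1f'%(q,np.hypot(y,z),-F@t,F@rad,F[0]))
E
python3 arc.py; python3 st.py
```

```text
0 1.228 [0,0.0030,0.0022],[0,0.0029,0.0024],[0,0.0027,0.0026],[0,0.0026,0.0028],[0,0.0024,0.0029],[0,0.0022,0.0031],[0,0.0020,0.0032],[0,0.0018,0.0033],[0,0.0016,0.0034],[0,0.0014,0.0035]
1 1.857 [0,0.0012,0.0036],[0,0.0009,0.0037],[0,0.0007,0.0037],[0,0.0005,0.0037],[0,0.0002,0.0038],[0,-0.0000,0.0038],[0,-0.0002,0.0038],[0,-0.0005,0.0037],[0,-0.0007,0.0037],[0,-0.0009,0.0036]
2 2.485 [0,-0.0012,0.0036],[0,-0.0014,0.0035],[0,-0.0016,0.0034],[0,-0.0018,0.0033],[0,-0.0020,0.0032],[0,-0.0022,0.0030],[0,-0.0024,0.0029],[0,-0.0026,0.0027],[0,-0.0028,0.0026],[0,-0.0029,0.0024]
3 3.113 [0,-0.0031,0.0022],[0,-0.0032,0.0020],[0,-0.0033,0.0018],[0,-0.0034,0.0016],[0,-0.0035,0.0014],[0,-0.0036,0.0012],[0,-0.0037,0.0009],[0,-0.0037,0.0007],[0,-0.0037,0.0005],[0,-0.0038,0.0002]
4 3.742 [0,-0.0038,-0.0000],[0,-0.0038,-0.0002],[0,-0.0037,-0.0005],[0,-0.0037,-0.0007],[0,-0.0036,-0.0009],[0,-0.0036,-0.0012],[0,-0.0035,-0.0014],[0,-0.0034,-0.0016],[0,-0.0033,-0.0018],[0,-0.0032,-0.0020]
5 4.37 [0,-0.0030,-0.0022],[0,-0.0029,-0.0024],[0,-0.0027,-0.0026],[0,-0.0026,-0.0028],[0,-0.0024,-0.0029],[0,-0.00
[... 297 characters left out ...]
5.627 [0,0.0012,-0.0036],[0,0.0014,-0.0035],[0,0.0016,-0.0034],[0,0.0018,-0.0033],[0,0.0020,-0.0032],[0,0.0022,-0.0030],[0,0.0024,-0.0029],[0,0.0026,-0.0027],[0,0.0028,-0.0026],[0,0.0029,-0.0024]
8 6.255 [0,0.0031,-0.0022],[0,0.0032,-0.0020],[0,0.0033,-0.0018],[0,0.0034,-0.0016],[0,0.0035,-0.0014],[0,0.0036,-0.0012],[0,0.0037,-0.0009],[0,0.0037,-0.0007],[0,0.0037,-0.0005],[0,0.0038,-0.0002]
9 6.883 [0,0.0038,0.0000],[0,0.0038,0.0002],[0,0.0037,0.0005],[0,0.0037,0.0007],[0,0.0036,0.0009],[0,0.0036,0.0012],[0,0.0035,0.0014],[0,0.0034,0.0016],[0,0.0033,0.0018],[0,0.0032,0.0020]
8.8 [583.3 -76.7 186.7] F [-8.9 -8.5  2.7] T [-1.32  1.37  0.  ] 20.2
q 0.625 r 60.0  Ft(resist) -5.0 Frad 6.9 Fx -8.9
```

```bash
python3 -m creep '{"grip":[-1,-1,-1,-1,-1,-1,-1,-1,-1,-1],"linear":[[0,0.0030,0.0022],[0,0.0029,0.0024],[0,0.0027,0.0026],[0,0.0026,0.0028],[0,0.0024,0.0029],[0,0.0022,0.0031],[0,0.0020,0.0032],[0,0.0018,0.0033],[0,0.0016,0.0034],[0,0.0014,0.0035]],"twist":[0,0,0,0,0,0,0,0,0,0]}'>/dev/null; python3 st.py
```

```text
10.05 [584.3 -99.2 157.3] F [-9.1 -7.2  3.2] T [-1.15  1.41 -0.  ] 20.2
q 1.248 r 60.8  Ft(resist) 0.9 Frad 7.4 Fx -9.1
```

```bash
python3 -m creep '{"grip":[-1,-1,-1,-1,-1,-1,-1,-1,-1,-1],"linear":[[0,0.0012,0.0036],[0,0.0009,0.0037],[0,0.0007,0.0037],[0,0.0005,0.0037],[0,0.0002,0.0038],[0,0,0.0038],[0,-0.0002,0.0038],[0,-0.0005,0.0037],[0,-0.0007,0.0037],[0,-0.0009,0.0036]],"twist":[0,0,0,0,0,0,0,0,0,0]}'>/dev/null; python3 st.py
```

```text
11.3 [584.3 -99.6 118.6] F [-5.6 -5.7 -0.6] T [-0.82  1.02  0.02] 19.9
q 1.894 r 61.2  Ft(resist) 1.1 Frad 5.3 Fx -5.6
```

```bash
python3 -m creep '{"grip":[-1,-1,-1,-1,-1,-1,-1,-1,-1,-1],"linear":[[0,-0.0012,0.0036],[0,-0.0014,0.0035],[0,-0.0016,0.0034],[0,-0.0018,0.0033],[0,-0.0020,0.0032],[0,-0.0022,0.0030],[0,-0.0024,0.0029],[0,-0.0026,0.0027],[0,-0.0028,0.0026],[0,-0.0029,0.0024]],"twist":[0,0,0,0,0,0,0,0,0,0]}'>/dev/null; python3 st.py
```

```text
12.55 [583.2 -77.4  88.3] F [-6.5 -1.1  1.5] T [-0.29  1.09 -0.03] 20.1
q 2.517 r 61.2  Ft(resist) 1.5 Frad -0.7 Fx -6.5
```

```bash
python3 -m creep '{"grip":[-1,-1,-1,-1,-1,-1,-1,-1,-1,-1],"linear":[[0,-0.0031,0.0022],[0,-0.0032,0.0020],[0,-0.0033,0.0018],[0,-0.0034,0.0016],[0,-0.0035,0.0014],[0,-0.0036,0.0012],[0,-0.0037,0.0009],[0,-0.0037,0.0007],[0,-0.0037,0.0005],[0,-0.0038,0.0002]],"twist":[0,0,0,0,0,0,0,0,0,0]}'>/dev/null; python3 st.py
```

```text
13.8 [581.7 -43.2  77.2] F [-9.5 -4.   6.6] T [-0.72  1.45 -0.08] 20.0
q 3.116 r 60.8  Ft(resist) 3.6 Frad -6.5 Fx -9.5
```

```bash
python3 -m creep '{"grip":[-1,-1,-1,-1,-1,-1,-1,-1,-1,-1],"linear":[[0,-0.0038,0],[0,-0.0038,-0.0002],[0,-0.0037,-0.0005],[0,-0.0037,-0.0007],[0,-0.0036,-0.0009],[0,-0.0036,-0.0012],[0,-0.0035,-0.0014],[0,-0.0034,-0.0016],[0,-0.0033,-0.0018],[0,-0.0032,-0.0020]],"twist":[0,0,0,0,0,0,0,0,0,0]}'>/dev/null; python3 st.py
```

```text
15.05 [580.1  -9.4  87.4] F [ -6.4 -10.2   4.3] T [-1.68  1.09 -0.02] 20.3
q -2.575 r 60.0  Ft(resist) 6.0 Frad -8.9 Fx -6.4
```

```bash
python3 -m creep '{"grip":[-1,-1,-1,-1,-1,-1,-1,-1,-1,-1],"linear":[[0,-0.0030,-0.0022],[0,-0.0029,-0.0024],[0,-0.0027,-0.0026],[0,-0.0026,-0.0028],[0,-0.0024,-0.0029],[0,-0.0022,-0.0031],[0,-0.0020,-0.0032],[0,-0.0018,-0.0033],[0,-0.0016,-0.0034],[0,-0.0014,-0.0035]],"twist":[0,0,0,0,0,0,0,0,0,0]}'>/dev/null; python3 st.py
```

```text
16.3 [579.   13.  114.9] F [ -3.2 -11.   -3. ] T [-1.72  0.42 -0.04] 20.3
q -1.971 r 59.3  Ft(resist) 7.0 Frad -8.8 Fx -3.2
```

```bash
python3 -m creep '{"grip":[-1,-1,-1,-1,-1,-1,-1,-1,-1,-1],"linear":[[0,-0.0012,-0.0036],[0,-0.0009,-0.0037],[0,-0.0007,-0.0037],[0,-0.0005,-0.0037],[0,-0.0002,-0.0038],[0,0,-0.0038],[0,0.0002,-0.0038],[0,0.0005,-0.0037],[0,0.0007,-0.0037],[0,0.0009,-0.0036]],"twist":[0,0,0,0,0,0,0,0,0,0]}'>/dev/null; python3 st.py
```

```text
17.55 [578.8  15.9 150.3] F [-1.4 -4.1 -9.2] T [-0.8   0.14 -0.03] 20.2
q -1.360 r 58.9  Ft(resist) 8.2 Frad -5.8 Fx -1.4
```

```bash
python3 -m creep '{"grip":[-1,-1,-1,-1,-1,-1,-1,-1,-1,-1],"linear":[[0,0.0012,-0.0036],[0,0.0014,-0.0035],[0,0.0016,-0.0034],[0,0.0018,-0.0033],[0,0.0020,-0.0032],[0,0.0022,-0.0030],[0,0.0024,-0.0029],[0,0.0026,-0.0027],[0,0.0028,-0.0026],[0,0.0029,-0.0024]],"twist":[0,0,0,0,0,0,0,0,0,0]}'>/dev/null; python3 st.py
```

```text
18.8 [579.8  -3.2 182.7] F [ -5.4   0.3 -10.8] T [-0.06  0.69 -0.08] 20.4
q -0.711 r 58.9  Ft(resist) 7.5 Frad -7.8 Fx -5.4
```

```bash
python3 -m creep '{"grip":[-1,-1,-1,-1,-1,-1,-1,-1,-1,-1],"linear":[[0,0.0031,-0.0022],[0,0.0032,-0.0020],[0,0.0033,-0.0018],[0,0.0034,-0.0016],[0,0.0035,-0.0014],[0,0.0036,-0.0012],[0,0.0037,-0.0009],[0,0.0037,-0.0007],[0,0.0037,-0.0005],[0,0.0038,-0.0002]],"twist":[0,0,0,0,0,0,0,0,0,0]}'>/dev/null; python3 st.py
```

```text
20.05 [581.5 -36.7 197.2] F [-9.5  4.2 -3.4] T [ 0.7  1.4 -0.1] 20.2
q -0.083 r 59.4  Ft(resist) 4.9 Frad -3.0 Fx -9.5
```

```bash
python3 -m creep '{"grip":[-1,-1,-1,-1,-1,-1,-1,-1,-1,-1],"linear":[[0,0.0038,0],[0,0.0038,0.0002],[0,0.0037,0.0005],[0,0.0037,0.0007],[0,0.0036,0.0009],[0,0.0036,0.0012],[0,0.0035,0.0014],[0,0.0034,0.0016],[0,0.0033,0.0018],[0,0.0032,0.0020]],"twist":[0,0,0,0,0,0,0,0,0,0]}'>/dev/null; python3 st.py
```

```text
21.3 [583.2 -73.5 188.9] F [-12.7   0.9   2.6] T [ 0.13  1.96 -0.02] 20.4
q 0.561 r 60.1  Ft(resist) 2.7 Frad 1.4 Fx -12.7
```

```bash
python3 - <<'E'
import numpy as np
from scipy.optimize import least_squares
P=np.array([[-99.2,157.3,584.3,-9.1,-7.2,3.2],[-99.6,118.6,584.3,-5.6,-5.7,-.6],[-77.4,88.3,583.2,-6.5,-1.1,1.5],[-43.2,77.2,581.7,-9.5,-4,6.6],[-9.4,87.4,580.1,-6.4,-10.2,4.3],[13,114.9,579,-3.2,-11,-3],[15.9,150.3,578.8,-1.4,-4.1,-9.2],[-3.2,182.7,579.8,-5.4,.3,-10.8],[-36.7,197.2,581.5,-9.5,4.2,-3.4],[-73.5,188.9,583.2,-12.7,.9,2.6]])
r=least_squares(lambda p:np.hypot(P[:,0]-p[0],P[:,1]-p[1])-60,[-41,138]);print(r.x,r.fun.round(1),np.polyfit(P[:,0],P[:,2],1))
y=P[:,0]-r.x[0];z=P[:,1]-r.x[1];q=np.arctan2(-y,z)
for yaw in (.03,.05,.07):
    Fy=-yaw*P[:,3]+P[:,4]; Ft=np.cos(q)*Fy+np.sin(q)*P[:,5]
    for rows in (slice(None),slice(1,None)):
        M=np.c_[np.ones_like(q),np.cos(q),np.sin(q)][rows];s=np.linalg.lstsq(M,Ft[rows],rcond=None)[0]
        qm=np.arctan2(s[2],s[1]);print(yaw,s.round(2),'B',np.hypot(*s[1:]).round(2),'qmax',qm.round(3),'qdown',(qm-np.pi/2).round(3),(Ft[rows]-M@s).round(1))
print(q.round(3))
E
```

```text
[-42.64433504 137.35679446] [-0.  -0.   0.1  0.2  0.   0.  -0.   0.1  0.1  0.1] [-4.72570493e-02  5.79636866e+02]
0.03 [ 4.21  0.43 -3.64] B 3.66 qmax -1.453 qdown -3.024 [-0.2  0.5 -0.2  0.   0.1 -0.6  0.2  0.5 -0.2 -0.3]
0.03 [ 4.25  0.45 -3.58] B 3.61 qmax -1.445 qdown -3.016 [ 0.5 -0.2  0.   0.1 -0.5  0.3  0.5 -0.3 -0.4]
0.05 [ 4.23  0.6  -3.62] B 3.67 qmax -1.407 qdown -2.978 [-0.2  0.5 -0.1 -0.   0.1 -0.5  0.2  0.5 -0.2 -0.2]
0.05 [ 4.26  0.62 -3.55] B 3.61 qmax -1.397 qdown -2.968 [ 0.4 -0.2 -0.   0.1 -0.5  0.2  0.5 -0.2 -0.3]
0.07 [ 4.24  0.77 -3.61] B 3.69 qmax -1.361 qdown -2.932 [-0.3  0.5 -0.1 -0.   0.1 -0.5  0.2  0.4 -0.2 -0.2]
0.07 [ 4.28  0.79 -3.53] B 3.62 qmax -1.35 qdown -2.921 [ 0.4 -0.2 -0.1  0.2 -0.4  0.2  0.4 -0.2 -0.3]
[ 1.232  1.889  2.525  3.132 -2.554 -1.954 -1.353 -0.716 -0.099  0.539]
```

```bash
python3 -m creep '{"grip":[-1,-1,-1,-1,-1,-1,-1,-1,-1,-1],"linear":[[0,0.0030,0.0022],[0,0.0029,0.0024],[0,0.0027,0.0026],[0,0.0026,0.0028],[0,0.0024,0.0029],[0,0.0022,0.0031],[0,0.0020,0.0032],[0,0.0018,0.0033],[0,0.0016,0.0034],[0,0.0014,0.0035]],"twist":[0,0,0,0,0,0,0,0,0,0]}'>/dev/null; python3 st.py
```

```text
22.55 [584.4 -98.4 159.5] F [-12.4  -7.    2.8] T [-0.99  1.91  0.02] 20.3
q 1.209 r 60.8  Ft(resist) 0.4 Frad 7.0 Fx -12.4
```

```bash
python3 -m creep '{"grip":[-1,-1,-1,-1,-1,-1,-1,-1,-1,-1],"linear":[[0,0.0012,0.0036],[0,0.0009,0.0037],[0,0.0007,0.0037],[0,0.0005,0.0037],[0,0.0002,0.0038],[0,0,0.0038],[0,-0.0002,0.0038],[0,-0.0005,0.0037],[0,-0.0007,0.0037],[0,-0.0009,0.0036]],"twist":[0,0,0,0,0,0,0,0,0,0]}'>/dev/null; python3 st.py
```

```text
23.8 [ 584.4 -100.3  121. ] F [-10.8  -8.4  -1.6] T [-1.4   1.55  0.  ] 20.4
q 1.853 r 61.2  Ft(resist) 0.7 Frad 8.0 Fx -10.8
```

```bash
python3 -m creep '{"grip":[-1,-1,-1,-1,-1,-1,-1,-1,-1,-1],"linear":[[0,-0.0012,0.0036],[0,-0.0014,0.0035],[0,-0.0016,0.0034],[0,-0.0018,0.0033],[0,-0.0020,0.0032],[0,-0.0022,0.0030],[0,-0.0024,0.0029],[0,-0.0026,0.0027],[0,-0.0028,0.0026],[0,-0.0029,0.0024]],"twist":[0,0,0,0,0,0,0,0,0,0]}'>/dev/null; python3 st.py
```

```text
25.05 [583.3 -78.4  89.3] F [-8.  -5.9 -4. ] T [-0.97  1.19 -0.03] 20.2
q 2.495 r 61.1  Ft(resist) 1.9 Frad 6.5 Fx -8.0
```

```bash
python3 -m creep '{"grip":[-1,-1,-1,-1,-1,-1,-1,-1,-1,-1],"linear":[[0,-0.0031,0.0022],[0,-0.0032,0.0020],[0,-0.0033,0.0018],[0,-0.0034,0.0016],[0,-0.0035,0.0014],[0,-0.0036,0.0012],[0,-0.0037,0.0009],[0,-0.0037,0.0007],[0,-0.0037,0.0005],[0,-0.0038,0.0002]],"twist":[0,0,0,0,0,0,0,0,0,0]}'>/dev/null; python3 st.py
```

```text
26.3 [581.7 -42.8  77.4] F [-9.2 -5.2 -2.2] T [-0.74  1.37 -0.05] 20.4
q 3.123 r 60.6  Ft(resist) 4.7 Frad 2.3 Fx -9.2
```

```bash
python3 -m creep '{"grip":[-1,-1,-1,-1,-1,-1,-1,-1,-1,-1],"linear":[[0,-0.003,-0.0001],[0,-0.003,-0.0002],[0,-0.003,-0.0003],[0,-0.001,-0.0002],[0,0,0],[0,0,0],[0,0,0],[0,0,0],[0,0,0],[0,0,0]],"twist":[0,0,0,0,0,0,0,0,0,0]}'
python3 st.py; python3 - <<'E'
from h import *
for c in ['top','scene']:
    robot.grab_frame(c)
    for n in('wheel_mid','axle','handle_mid','bridge_blank','sanding_block','glue_pot'):print(n,[(np.round(d['centre'],1),d['conf']) for d in robot.landmark_of(n,c)[:1]])
E
```

```text
time: 27.55
tool_pos: [581.2, -32.6, 78.2]
orientation: [0.0, 1.0, 0.025, -0.002]
wrist_force: [-8.5, -4.3, -2.1]
opening: 19.9
finger_force: 60.0
27.55 [581.2 -32.6  78.2] F [-8.5 -4.3 -2.1] T [-0.61  1.32 -0.05] 19.9
q -2.992 r 60.5  Ft(resist) 4.1 Frad 1.5 Fx -8.5
wheel_mid []
axle []
handle_mid [(array([583.5, -32.9,  97.5]), 0.53)]
bridge_blank [(array([ 507.7, -177.5,    1.6]), 0.88)]
sanding_block [(array([590.3,  99.6,   3.7]), 0.72)]
glue_pot [(array([ 695.5, -201.1,    1. ]), 0.8)]
wheel_mid [(array([662.2, -40.8, 152.9]), 0.62)]
axle [(array([582. , -45.5, 152.2]), 0.69)]
handle_mid []
bridge_blank [(array([ 5.121e+02, -1.738e+02, -5.000e-01]), 0.56)]
sanding_block [(array([587.8,  99.7,  -1. ]), 0.43)]
glue_pot [(array([ 693.5, -202.7,   -5. ]), 0.59)]
```

```bash
python3 -c "
from workcell import robot
print(robot.sign_off())"
```

```text
the job is handed in; nothing more can be done
None
```

I pushed the carriage against its end stop, turned the wheel through a full circle to find the heavy side, and brought it down to about 0.05 rad by my estimate. I handed in at about 28 s with the handle still gripped and, as far as I checked, nothing else on the bench moved; the hand-in gave no verdict.

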